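Set up the table easel and hold its lamp mast up

ROBOT

A 6-joint arm with a two-finger parallel gripper is mounted at the origin on the work surface. World frame = base frame: x ahead of the robot, y to its left, z up, the work surface at z = 0. Lengths are in m, angles in degrees, forces in N, time in s.
With the tool pointing down it reaches from about 0.35 to 0.85 m from the base axis. Payload 8.1 kg.
Tool frame: the origin (TCP) lies between the finger pads; the fingertips stand 11 mm ahead of it and the grasp point (between the pads) lies 8 mm behind it; z points along the fingers, y is the direction in which the jaws open and shut (so a half turn about z gives the same grasp; the last joint's range is limited). The gripper opens to 85 mm and grips with 20 to 120 N. Pads are 22 mm wide; open, the fingers measure 114 mm over their backs; the gripper's body (76 mm by 85 mm) begins 54 mm behind the grasp point. The pads swing forward as they close: fully open they stand 13 mm farther back than shut.
Start: joints at [-73.877, 7.471, 85.268, -0, 87.261, -4.893], TCP at [0.215, -0.56, 0.242] pointing down, gripper open.
Joint ranges: [-169.43, 169.43], [-51.17, 129.36], [1.28, 143.12], [-76.62, 256.62], [0, 156.53], [-152.29, 152.29]. Speed limits (degrees/s): [136.94, 136.94, 159.86, 180, 180, 180].

INTERFACE

Orientations are given as [roll, pitch, yaw] about the fixed x, y, z axes, in that order (R = Rz(yaw) Ry(pitch) Rx(roll)).
In Python, from plant import status, vision, order gives the robot as it stands. The module is installed in compiled form; this text tells all that it offers.
- The arm moves only by the tool move_arm, never from a script. Its argument "rows" is one flat list of numbers, 7 for each row, row after row: the shift along the tool's x, y, z in cm, then the turn, a rotation vector about the tool's x, y, z in degrees, then the closure, from -1 (fully open) to 1 (shut). A call has 1 to 10 rows; each row is the pose to reach, as a shift and turn from the pose commanded when the call began, along the tool's axes at that moment; what a row does not reach only later rows make up. A row lasts 1/10 s, in which the tool goes at most 50 mm and 8.59 degrees, less where a joint would pass 70% of its speed; a pose out of reach is approached as far as the arm can. A call with a gripper value outside its range is refused whole. The fingers move at their own pace and stop on an object; "squeeze" is the grip in N (left out, the last holds). Time passes only in rows, so rows that repeat a pose let the fingers close. It gives the time, the measured TCP pose, the force and the opening at its end, in the units of the state.
- status.state(): the state, without advancing time (a new reading comes with each control period).
- vision.snapshot(name): name is "scene" or "top" or "wrist"; returns a dict with "frame" (480x640x3 uint8, blue, green, red), "depth" (480x640 float32, m along the optical axis (not along the pixel's ray), 0 where there is no reading), "fov_y" (degrees; the focal length in pixels is half the picture's height over the tangent of half this angle, whatever the lens; pixels are square), "cx", "cy" (the principal point, pixels), "xyz" and "orientation" of the camera in the world; the wrist camera has in their place "T_tool_cam" (4x4, takes a point from camera to tool coordinates, whose origin is the TCP and whose axes are the flange's). Camera axes: x right, y down, z forward; pixel columns grow to the right and rows downward; lengths in m; the calibration is good to about 2 mm. The wrist camera is an equidistant fisheye: a pixel r from the principal point sees the ray r / f radians off the axis. A picture is of the moment at which its call begins: read the wrist's pose just before it.
- order.close_job(): hands the job in, once; it reports no verdict.
The state is a dict: "time": time; "joint_positions": joint angles; "joint_velocities": joint speeds; "joint_efforts": joint torques, N m; "eef_pos": TCP position; "ee_rot": TCP orientation; "contact_force": force on the tool from outside, world axes, zero at the start; "torque": the same for the moment, N m; "finger_gap": finger opening in m.
Only numpy, scipy, OpenCV 4.12 (cv2) and the standard library are available. Lean on these libraries where they do the work, as an engineer would, in place of code of your own. Each camera call takes 0.05 s, during which the arm holds its last target.

TASK

Take the taller of the two white panels out of the wooden rack and stand it tall in the middle of the little table easel's ledge, leaning back on the easel, and let go of it. Then squeeze the release button in the side of the lamp mast's grip, pull the lamp up past the first stop to the second stop, and finish while still gripping it there: it springs down if let go, and I will tighten it while you hold. Leave the other things on the table where they are.

Things in the scene. Friction and masses are not known exactly. Their poses are not given: they have to be found in the camera images.
- rack: Fixed wooden drying rack, 150 x 100 mm, 42 mm high. Origin: centre of its underside. Two slots run along its y, centred at x = -40 and +40 mm, 16 mm wide, slot floor 12 mm above the table, slot walls up to 42 mm. A panel stands upright in each slot; which panel is in which slot varies.
- panel: The panel to place: white rigid painting panel, 12 mm thick (its x), 100 mm wide (its y), 130 mm tall (its z), about 0.1 kg, standing upright in the rack, its faces across the rack's x. Origin: centre of its lower edge face. At the start its x points the same way as the rack's (within 0.1 rad).
- small_panel: The other panel in the rack, 12 x 80 x 80 mm, stays there. Origin: centre of its lower edge face.
- easel: Fixed wooden table easel, origin on the table under the middle of its ledge. Front is -x; its back leans 0.2 rad from vertical towards its +x: a 40 mm wide post reaching 85 mm above the ledge floor, with a 110 mm wide cross bar near its top, so the panel's top stands 45 mm clear above it.
- easel_seat (a point): Middle of the floor of the easel's ledge channel, 60 mm above the table; axes as easel. The ledge is 140 mm wide (y), tilted 0.2 rad with the back (floor drops towards +x). Measured square to the back, the channel is 19 mm deep between a 10 mm high front lip and the back. A panel leaning on the back has its lower-edge centre 0 to 4 mm to the +x side of this point.
- mast: Fixed telescopic lamp mast: steel foot 100 mm across, upright tube; origin under the foot's centre. When down: lamp bar 160 mm along the mast's x, 26 mm wide, 122 to 138 mm up; on its middle a black grip block, 28 (x) by 30 mm (y), up to 185 mm. Grey release button in the block's -y face, 7 mm proud, 18 mm wide, 151 to 181 mm up. Grip from above across y, one finger on the button.
- mast_grip (a point): Middle of the grip block at about the button's height, 167 mm above the table when down (the block's top is 18 mm above this point); it rises with the lamp. Axes as mast.
- mast_button (a joint): Release button: 0 out, 0.006 m fully pressed in (5 N); springs back. Only when pressed more than 0.004 m is the mast unlocked and free to leave its lowest position; unpressed, it is locked there.
- mast_head (a joint): Draw of the upper section, 0 (down) to 0.05 m (the first stop); it comes out first, pulled by 6 to 7 N, and springs back. Let go with the button out, it comes to rest on the lock's catch at about 0.013 m, from where it can be pulled up again.
- mast_lower (a joint): Draw of the lower section, 0 (down) to 0.05 m; it comes out after the upper section meets the first stop, pulled by 11 to 12 N, and springs back. With both sections drawn out, the grip has risen 100 mm: the second stop, a hard end.
- tube_a: Paint tube, 110 x 34 x 18 mm, lying in front of the easel; bystander.
- tube_b: Paint tube, 125 x 34 x 18 mm, lying; bystander.
- tube_c: Paint tube, 125 x 34 x 18 mm, lying; bystander.
- jar: Small closed jar, 48 mm across, 55 mm high, beside the mast on its far side; bystander. Origin: centre of its underside.
- tape: Roll of tape lying flat, 84 mm across, 22 mm high; bystander.
- brush_tin: Steel tin of brushes, 72 mm across, brushes to 200 mm high, beyond the easel; bystander. Origin: centre of its underside.
Not all that is in view belongs to the job. What is shaped like the panel but red or yellow is not meant.

How it is judged:
By the outcome, as a careful person would: the job done as asked, in the order asked, and still so for the second after the job is handed in, while the arm keeps its last pose, push and grip.
It also fails if it takes over 51 s, if anything falls off the work surface, if the arm or the gripper's body presses on something with over 40 N, if the wrist force passes 120 N, or if a joint passes its speed limit or range.

## Working session

There is one attempt and no reset: what is moved stays moved. The work goes in short steps, Python scripts to look and compute and a tool call to move; the robot and the scene stay as the last step left them, time stands still between calls to the robot, and variables do not carry over. Pictures are saved under pics/ and viewed, and the job is handed in when it is done.

Besides the shell and the picture viewer there is one more tool, called as name(argument=value, ...), one argument or row to a line, values as JSON. move_arm: Moves the arm, as the interface text tells. Its arguments: {"type":"object","properties":{"rows":{"type":"array","items":{"type":"number"}},"squeeze":{"type":"number"}},"required":["rows"]}

```bash
mkdir -p pics; cat > h.py <<'E'
import numpy as np, cv2
from plant import status, vision, order
from scipy.spatial.transform import Rotation as R
def rot(o): return R.from_euler('xyz',o,degrees=True).as_matrix()
def snap(n,save=None):
    s=vision.snapshot(n)
    if save: cv2.imwrite('pics/'+save,s['frame'])
    return s
def cloud(s):
    f=240/np.tan(np.radians(s['fov_y']/2)); d=s['depth']
    v,u=np.mgrid[0:480,0:640]
    P=np.stack([(u-s['cx'])/f*d,(v-s['cy'])/f*d,d],-1)
    return P@rot(s['orientation']).T+np.array(s['xyz'])
E
python3 - <<'E'
from h import *
import pickle
print(status.state())
for n in('scene','top','wrist'):
    s=snap(n,n+'0.png'); print({k:v for k,v in s.items() if k not in('frame','depth')})
    pickle.dump(s,open(n+'0.pkl','wb'))
E
```

```text
{'time': 0.0, 'joint_positions': array([-7.38778893e+01,  7.51584726e+00,  8.53307886e+01,  7.36026919e-04,
        8.72600396e+01, -4.89434004e+00]), 'joint_velocities': array([-0.03513266,  0.04114043, -0.00362617, -0.07895079,  0.10192146,
        0.04151429]), 'joint_efforts': array([-7.78377416e-04, -5.69390166e+01, -5.00555634e+01, -2.02847787e-04,
        1.47331471e-02, -1.30846374e-05]), 'eef_pos': array([ 0.21504605, -0.55956917,  0.24122223]), 'ee_rot': array([-1.79893776e+02, -9.83382248e-03,  2.10164057e+01]), 'contact_force': array([0.78880002, 1.01488999, 0.13083762]), 'torque': array([ 0.00644896, -0.0054072 ,  0.02332291]), 'finger_gap': 0.08575013069423622}
{'fov_y': 43.37932746277713, 'cx': 329.11894682026855, 'cy': 235.88750008442338, 'xyz': array([1.2227891 , 0.68772746, 1.28259091]), 'orientation': array([-141.16294587,   -0.46339378,  132.64613772])}
{'fov_y': 54.12174276933983, 'cx': 319.2480106673133, 'cy': 238.37087412902133, 'xyz': array([0.42022343, 0.06738397, 1.23530032]), 'orientation': array([-1.74132469e+02, -1.27999025e-01, -9.16101684e+01])}
{'fov_y': 65.70646984690485, 'cx': 315.79577680170246, 'cy': 238.47476915494346, 'T_tool_cam': array([[-6.78292007e-04, -9.48772668e-01, -3.15958801e-01,
         8.14469059e-02],
       [ 9.99999351e-01, -3.54291736e-04, -1.08289198e-03,
         1.23339177e-04],
       [ 9.15476722e-04, -3.15959330e-01,  9.48772293e-01,
        -1.32182973e-01],
       [ 0.00000000e+00,  0.00000000e+00,  0.00000000e+00,
         1.00000000e+00]])}
```

View pics/scene0.png

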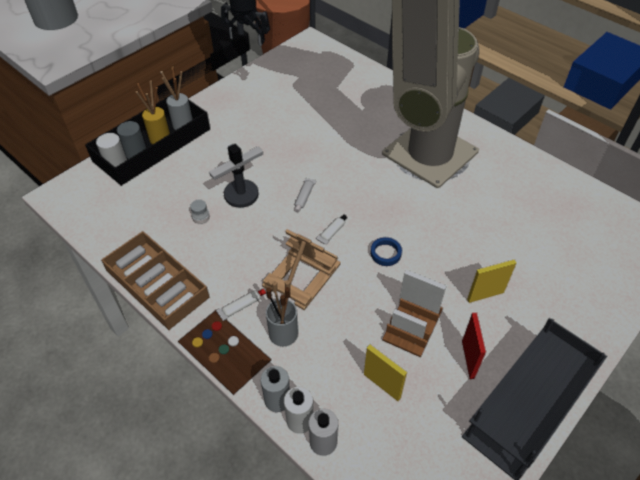

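View pics/top0.png

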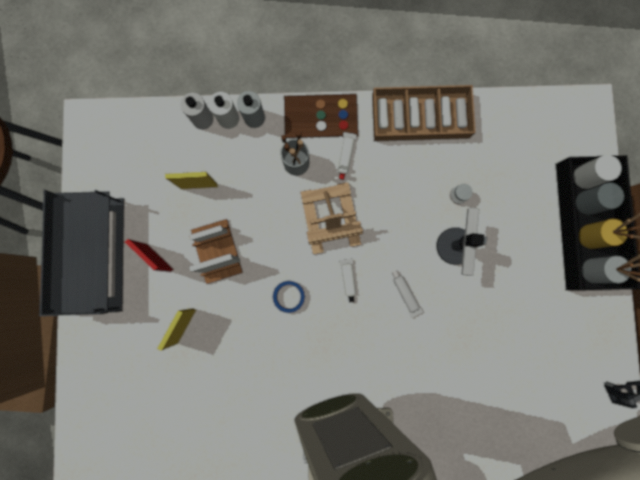

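The scene picture shows the tall white panel in the rack at (422,292) and the small white one at (408,324). The easel is at (300,268) and the mast at (240,180). In the top picture the tall panel is at (215,264), the small one at (211,233), the easel at (332,215) and the mast at (463,243).

Possible mix-ups in the scene view: small white panel (408,324), yellow panels (492,281) and (385,372), and the red panel (474,346). By the description I choose the white one at (422,292). I'll check it in a crop and by measured height.

```bash
python3 - <<'E'
from h import *
import pickle
sc=pickle.load(open('scene0.pkl','rb')); tp=pickle.load(open('top0.pkl','rb'))
for n,s,(x0,y0,x1,y1) in(('sc',sc,(360,240,520,400)),('scm',sc,(180,120,280,220)),('sce',sc,(250,220,350,320)),('tpr',tp,(170,200,260,300)),('tpe',tp,(280,170,380,270)),('tpm',tp,(420,180,520,290))):
    cv2.imwrite('pics/c_%s.png'%n,cv2.resize(s['frame'][y0:y1,x0:x1],(390,390),interpolation=cv2.INTER_CUBIC))
import glob
r=lambda n:cv2.imread('pics/c_%s.png'%n)
cv2.imwrite('pics/mont1.png',np.hstack([r('sc'),r('tpr')]));cv2.imwrite('pics/mont2.png',np.vstack([np.hstack([r('sce'),r('tpe')]),np.hstack([r('scm'),r('tpm')])])[:,:,:])
m=cv2.imread('pics/mont2.png');cv2.imwrite('pics/mont2.png',cv2.resize(m,(600,600)))
for s,n in((sc,'scene'),(tp,'top')):
    P=cloud(s); 
    print(n,'table z',np.median(P[...,2][(abs(P[...,0]-.4)<.1)&(abs(P[...,1])<.2)]))
    hsv=cv2.cvtColor(s['frame'],cv2.COLOR_BGR2HSV)
    boxes={'scene':{'tall':(400,270,445,312),'small':(388,312,428,336),'mast':(205,140,270,210)},'top':{'tall':(185,245,245,285),'small':(185,222,235,245),'mast':(440,200,490,285)}}[n]
    for k,(a,b,c,d) in boxes.items():
        Q=P[b:d,a:c].reshape(-1,3); h=hsv[b:d,a:c].reshape(-1,3)
        print(k,'z hist',np.histogram(Q[:,2],np.arange(-.01,.22,.01))[0])
E
```

```text
scene table z 0.000785830730862136
tall z hist [182 207  53  49 108 163 100  88 103  98 103 110 104 115 138 164   0   0
   0   0   0   0]
small z hist [ 16  50 129  60  91 143  73  81  79 104 128   0   0   0   0   0   0   0
   0   0   0   0]
mast z hist [1453 1434  470  161   23   33   33   28   24   21   28   14   44  107
  350   91   34   42   43   91    3    0]
top table z 0.0009472567926587239
tall z hist [505 629 653  31  61 101  16  24  19  20  19  22  21  24  66 180   0   0
   0   0   0   0]
small z hist [172 237 279  30  79  88  24  26  23  60 127   0   0   0   0   0   0   0
   0   0   0   0]
mast z hist [ 918 1501  510  223   20   18   13   12   13   11    2    6   33   44
  501  163   18   23   32  175    2    0]
```

View pics/mont1.png

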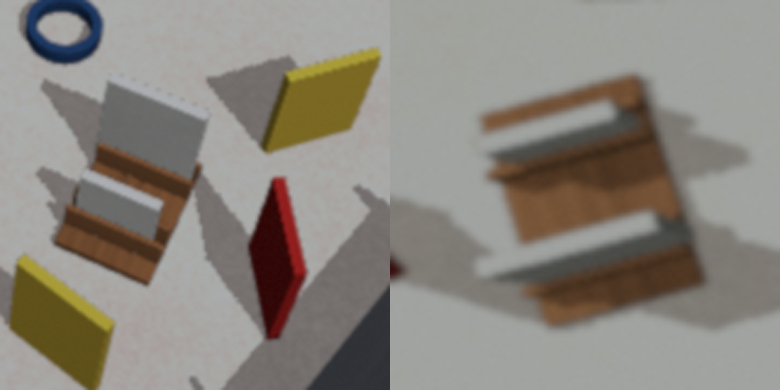

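View pics/mont2.png

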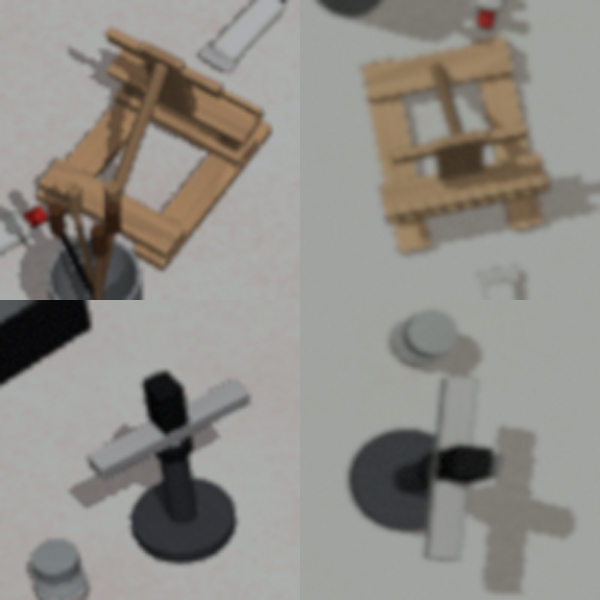

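Crop confirms: the white panel with top at z≈0.145 (12+130 mm) is the tall one; the other's top is ≈0.09. Now poses.

```bash
python3 - <<'E'
from h import *
import pickle
D={n:pickle.load(open(n+'0.pkl','rb')) for n in('scene','top')}
def rect(Q):
    (c,wh,a)=cv2.minAreaRect((Q[:,:2]*1000).astype(np.float32)); 
    if wh[0]<wh[1]: a+=90; wh=wh[::-1]
    return np.round(c,1),np.round(wh,1),'long axis deg',round((a+90)%180-90,1)
for n,s in D.items():
    P=cloud(s); fr=s['frame'].astype(int); hsv=cv2.cvtColor(s['frame'],cv2.COLOR_BGR2HSV)
    B={'scene':{'tall':(400,265,450,320,.138,.15),'small':(380,308,428,340,.085,.10),'bar':(205,140,270,210,.13,.146),'block':(205,140,270,210,.17,.2),'foot':(220,175,265,210,.005,.03)},
       'top':{'tall':(185,245,245,285,.135,.15),'small':(185,222,235,245,.085,.10),'bar':(440,200,490,285,.13,.146),'block':(440,200,490,285,.175,.2),'foot':(435,222,475,268,.012,.05)}}[n]
    for k,(a,b,c,d,z0,z1) in B.items():
        Q=P[b:d,a:c].reshape(-1,3); m=(Q[:,2]>z0)&(Q[:,2]<z1); Q=Q[m]
        print(n,k,len(Q),rect(Q),'mean',Q.mean(0).round(4),'z',np.percentile(Q[:,2],[5,50,95]).round(4))
    # easel pts
    a,b,c,d={'scene':(258,225,345,310),'top':(295,178,368,255)}[n]
    Q=P[b:d,a:c].reshape(-1,3); h=hsv[b:d,a:c].reshape(-1,3)
    w=(h[:,1]>70)&(h[:,0]<22)
    Q=Q[w]
    for z0,z1 in((.0,.03),(.05,.06),(.06,.07),(.07,.08),(.08,.1),(.1,.12),(.12,.13),(.13,.14),(.14,.16)):
        q=Q[(Q[:,2]>z0)&(Q[:,2]<z1)]
        if len(q)>5: print(n,'easel',z0,z1,len(q),rect(q))
E
```

```text
scene tall 214 (array([484.3, 319.5]), array([99.1, 17.4]), 'long axis deg', -73.8) mean [0.4844 0.3203 0.142 ] z [0.1386 0.1419 0.1458]
scene small 213 (array([560.8, 341.8]), array([79.5, 17.4]), 'long axis deg', -75.9) mean [0.5617 0.3428 0.0912] z [0.0862 0.0914 0.0958]
scene bar 425 (array([ 517.8, -289.4]), array([162.7,  36.2]), 'long axis deg', -8.5) mean [ 0.5222 -0.2889  0.1369] z [0.1312 0.137  0.1425]
scene block 137 (array([ 516.4, -295.8]), array([46.1, 29. ]), 'long axis deg', 81.9) mean [ 0.519  -0.2892  0.1818] z [0.1725 0.183  0.1891]
scene foot 699 (array([ 508.8, -297.3]), array([140.5, 126. ]), 'long axis deg', 48.8) mean [ 0.5228 -0.2831  0.0168] z [0.007  0.0172 0.024 ]
scene easel 0.0 0.03 1466 (array([616.8,  35.5]), array([181.6, 150. ]), 'long axis deg', 15.5)
scene easel 0.05 0.06 255 (array([642.4,  44.5]), array([201.7, 140.2]), 'long axis deg', 12.7)
scene easel 0.06 0.07 175 (array([595.7,  34.7]), array([139.8, 101.3]), 'long axis deg', -78.5)
scene easel 0.07 0.08 50 (array([578.1,  46.7]), array([113.7,  48.4]), 'long axis deg', -26.2)
scene easel 0
[... 1288 characters left out ...]
1]), array([127.5, 119.2]), 'long axis deg', 46.7)
top easel 0.06 0.07 327 (array([590.7,  28.9]), array([134.7, 106.5]), 'long axis deg', -80.5)
top easel 0.07 0.08 128 (array([557.5,  34.1]), array([113.5, 108. ]), 'long axis deg', 45.5)
top easel 0.08 0.1 46 (array([598.2,  25.8]), array([61.4, 29.7]), 'long axis deg', -2.0)
top easel 0.1 0.12 51 (array([585.4,  15.1]), array([51.7, 39.5]), 'long axis deg', 76.6)
top easel 0.12 0.13 59 (array([586.4,  30.4]), array([105.3,  20.2]), 'long axis deg', -81.0)
top easel 0.13 0.14 129 (array([583.3,  28.7]), array([104.9,  10.2]), 'long axis deg', -79.7)
top easel 0.14 0.16 32 (array([582.6,  37. ]), array([55.7,  7.1]), 'long axis deg', -78.6)
```

```bash
python3 - <<'E'
from h import *
import pickle
D={n:pickle.load(open(n+'0.pkl','rb')) for n in('scene','top')}
yaw=np.radians(10.3); ex=np.array([np.cos(yaw),np.sin(yaw)]); ey=np.array([-ex[1],ex[0]])
for n,s in D.items():
    P=cloud(s).reshape(-1,3)
    u=P[:,:2]@ex; v=P[:,:2]@ey; z=P[:,2]
    c=np.array([.55,.03]); 
    uu=u-c@ex; vv=v-c@ey
    # high points: extents in v of things z>.045
    for lo,hi in((-.07,-.045),(-.045,-.02),(-.02,.02),(.02,.045),(.045,.075)):
        m=(vv>lo)&(vv<hi)&(uu>-.08)&(uu<.1)&(z>.02)&(z<.16)
        b=np.floor(uu[m]/.004).astype(int)
        print(n,lo,hi,[(int(k*4+2),int(1000*np.median(z[m][b==k])),int((b==k).sum())) for k in np.unique(b)])
    m=(uu>-.05)&(uu<.0)&(z>.055)&(z<.08)
    print('v ext of ledge',np.percentile(vv[m],[0,2,98,100]).round(4))
    m=(uu>0)&(uu<.06)&(z>.125)&(z<.16)
    print('v ext of bar',np.percentile(vv[m],[0,2,98,100]).round(4))
print(c@ex,c@ey)
E
```

```text
scene -0.07 -0.045 [(-6, 58, 1), (-2, 60, 4), (2, 61, 13), (6, 58, 15), (10, 57, 20), (14, 33, 35), (18, 47, 32), (22, 42, 12), (26, 131, 1), (30, 132, 4), (34, 130, 20), (38, 134, 4), (78, 21, 1), (98, 22, 5)]
scene -0.045 -0.02 [(-78, 22, 2), (6, 41, 2), (10, 24, 11), (14, 39, 6), (18, 26, 13), (22, 55, 7), (30, 129, 13), (34, 129, 28), (38, 134, 10), (98, 23, 2)]
scene -0.02 0.02 [(-6, 57, 2), (-2, 59, 8), (2, 61, 11), (6, 26, 14), (10, 24, 28), (14, 24, 29), (18, 28, 28), (22, 59, 48), (26, 79, 41), (30, 105, 34), (34, 130, 53), (38, 134, 44), (42, 127, 16), (46, 118, 16), (50, 116, 12), (54, 108, 9), (58, 104, 15), (62, 96, 14), (66, 94, 9), (70, 87, 13), (74, 83, 13), (78, 78, 10), (82, 74, 11), (86, 71, 12), (90, 63, 14), (94, 56, 12), (98, 46, 15)]
scene 0.02 0.045 [(-10, 66, 4), (-6, 67, 18), (-2, 60, 15), (2, 61, 11), (6, 58, 18), (10, 57, 19), (14, 44, 32), (18, 36, 32), (22, 56, 19), (26, 130, 1), (30, 129, 9), (34, 131, 26), (38, 131, 10), (46, 20, 1), (98, 20, 1)]
scene 0.045 0.075 [(-26, 20, 1), (-14, 55, 1), (-10, 51, 1), (-6, 62, 18), (-2, 65, 26), (2, 60, 13), (6, 5
[... 995 characters left out ...]
, (66, 96, 6), (70, 90, 8), (74, 84, 6), (78, 79, 5), (82, 74, 5), (86, 68, 5), (90, 64, 5), (94, 58, 9), (98, 25, 9)]
top 0.02 0.045 [(-26, 20, 1), (-14, 57, 9), (-10, 63, 18), (-6, 73, 17), (-2, 63, 11), (2, 60, 14), (6, 60, 17), (10, 59, 15), (14, 58, 15), (18, 57, 14), (22, 56, 5), (26, 124, 9), (30, 133, 21), (34, 133, 19), (38, 131, 5), (98, 27, 2)]
top 0.045 0.075 [(-14, 60, 6), (-10, 63, 10), (-6, 71, 12), (-2, 69, 8), (2, 61, 11), (6, 58, 9), (10, 59, 12), (14, 59, 9), (18, 57, 11), (22, 55, 2), (26, 128, 1), (30, 131, 2), (38, 129, 1), (98, 22, 1)]
v ext of ledge [-0.7691 -0.765   0.3257  0.43  ]
v ext of bar [-0.0627 -0.0579  0.6939  0.6972]
0.5465008373169384 -0.06882466717598605
```

```bash
cat >> h.py <<'E'
def go(p,rpy,cur=None):
    """shift (cm) and rotvec(deg) in tool axes from current measured pose"""
    if cur is None:
        s=status.state(); cur=(s['eef_pos'],s['ee_rot'])
    A=rot(cur[1]); d=A.T@(np.array(p)-cur[0])*100
    w=R.from_matrix(A.T@rot(rpy)).as_rotvec(degrees=True)
    return np.round(d,2),np.round(w,2)
E
python3 - <<'E'
from h import *
print(go([.484,.318,.25],[180,0,106]))
E
```

```text
(array([ 56.58, -72.29,  -0.74]), array([-6.000e-02, -7.000e-02, -8.499e+01]))
```

move_arm(
  rows=[56.6,-72.3,-0.8,0,0,-85,-1,56.6,-72.3,-0.8,0,0,-85,-1,56.6,-72.3,-0.8,0,0,-85,-1,56.6,-72.3,-0.8,0,0,-85,-1,56.6,-72.3,-0.8,0,0,-85,-1,56.6,-72.3,-0.8,0,0,-85,-1,56.6,-72.3,-0.8,0,0,-85,-1,56.6,-72.3,-0.8,0,0,-85,-1,56.6,-72.3,-0.8,0,0,-85,-1,56.6,-72.3,-0.8,0,0,-85,-1],
)

```text
time: 1.15
eef_pos: [0.3617, -0.0801, 0.2467]
ee_rot: [180.0, 0.0, 106.3]
contact_force: [0.4, -1.2, 0.6]
finger_gap: 0.0854
```

```bash
python3 - <<'E'
from h import *
print(status.state()['joint_positions'],status.state()['eef_pos'],go([.484,.318,.25],[180,0,106]))
E
```

```text
[-2.04378561e+01 -3.08239144e+01  1.18032093e+02  2.03097991e-03
  9.27446454e+01 -3.67722194e+01] [ 0.36169419 -0.08013212  0.24669098] (array([34.77, 22.93, -0.33]), array([0.04, 0.03, 0.33]))
```

move_arm(
  rows=[34.8,22.9,-0.3,0,0,0.3,-1,34.8,22.9,-0.3,0,0,0.3,-1,34.8,22.9,-0.3,0,0,0.3,-1,34.8,22.9,-0.3,0,0,0.3,-1,34.8,22.9,-0.3,0,0,0.3,-1,34.8,22.9,-0.3,0,0,0.3,-1,34.8,22.9,-0.3,0,0,0.3,-1,34.8,22.9,-0.3,0,0,0.3,-1,34.8,22.9,-0.3,0,0,0.3,-1,34.8,22.9,-0.3,0,0,0.3,-1],
)

```text
time: 2.15
eef_pos: [0.4855, 0.3178, 0.2485]
ee_rot: [-179.9, -0.0, 105.9]
contact_force: [-0.1, -1.7, 1.3]
finger_gap: 0.0854
```

```bash
cat >> h.py <<'E'
def wcloud(s,st):
    f=240/np.tan(np.radians(s['fov_y']/2)); d=s['depth']
    v,u=np.mgrid[0:480,0:640]; a=u-s['cx']; b=v-s['cy']; r=np.hypot(a,b)+1e-9; th=r/f
    k=np.tan(th)/r
    P=np.stack([a*k*d,b*k*d,d],-1)
    T=s['T_tool_cam']; P=P@T[:3,:3].T+T[:3,3]
    return P@rot(st['ee_rot']).T+st['eef_pos']
def rect(Q):
    (c,wh,a)=cv2.minAreaRect((Q[:,:2]*1000).astype(np.float32)); 
    if wh[0]<wh[1]: a+=90; wh=wh[::-1]
    return np.round(c,1),np.round(wh,1),'long axis deg',round((a+90)%180-90,1)
E
python3 - <<'E'
from h import *
st=status.state(); print(st['eef_pos'],st['ee_rot'])
s=snap('wrist','w1.png'); P=wcloud(s,st)
z=P[...,2]
m=(z>.136)&(z<.15)&(np.hypot(P[...,0]-.484,P[...,1]-.318)<.07)
print(rect(P[m]),np.median(z[m])); v,u=np.where(m); print(u.min(),u.max(),v.min(),v.max())
E
```

```text
[0.48546625 0.31781796 0.24854199] [-1.79909594e+02 -2.17809125e-03  1.05885151e+02]
(array([482.7, 319.7]), array([100.9,  12.3]), 'long axis deg', -74.4) 0.14247567196880623
304 322 162 303
```

View pics/w1.png

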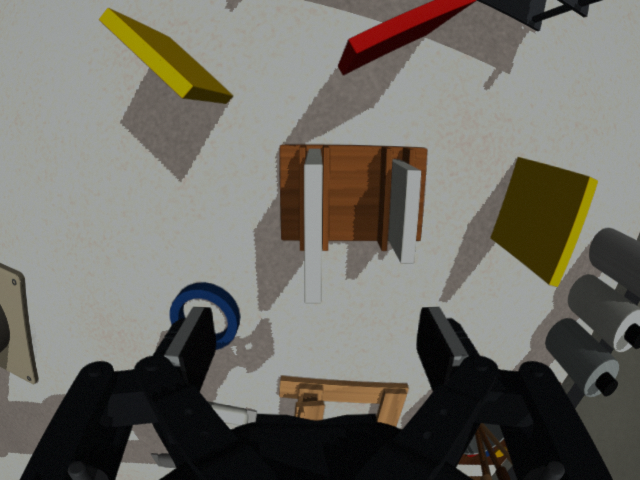

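```bash
python3 - <<'E'
from h import *
print(go([.483,.319,.119],[180,0,105.7]))
E
```

```text
(array([ 0.34, -0.13, 12.97]), array([-0.1 ,  0.03,  0.13]))
```

move_arm(
  rows=[0.3,-0.1,4,0,0,0,-1,0.3,-0.1,8,0,0,0,-1,0.3,-0.1,11,0,0,0,-1,0.3,-0.1,13.0,0,0,0,-1,0.3,-0.1,13.0,0,0,0,0,0.3,-0.1,13.0,0,0,0,1,0.3,-0.1,13.0,0,0,0,1,0.3,-0.1,13.0,0,0,0,1,0.3,-0.1,13.0,0,0,0,1,0.3,-0.1,13.0,0,0,0,1],
  squeeze=40,
)

```text
time: 3.2
eef_pos: [0.4847, 0.3186, 0.1212]
ee_rot: [179.9, -0.0, 105.7]
contact_force: [-0.4, -0.9, 6.1]
finger_gap: 0.0115
```

```bash
python3 - <<'E'
from h import *
st=status.state(); print(st['eef_pos'],st['ee_rot'],st['contact_force'],st['finger_gap'])
snap('wrist','w2.png')
E
```

```text
[0.48472037 0.31863337 0.12116253] [ 1.79884697e+02 -2.55467393e-02  1.05720719e+02] [-0.42074423 -0.89980298  6.06227828] 0.011497632410581942
```

View pics/w2.png

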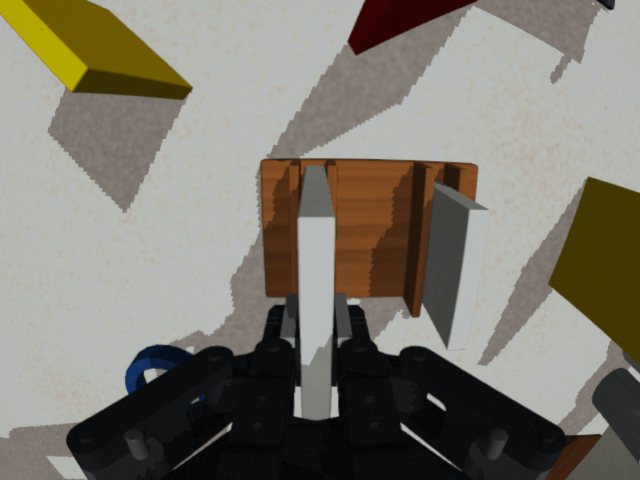

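```bash
python3 - <<'E'
from h import *
import pickle
D={n:pickle.load(open(n+'0.pkl','rb')) for n in('scene','top')}
yaw=np.radians(10.3); ex=np.array([np.cos(yaw),np.sin(yaw)]); ey=np.array([-ex[1],ex[0]])
for n,s in D.items():
    P=cloud(s).reshape(-1,3); c=np.array([.55,.03]);q=P[:,:2]-c
    uu=q@ex; vv=q@ey; z=P[:,2]
    m=(uu>-.02)&(uu<.02)&(z>.05)&(z<.085)&(abs(vv)<.1); print(n,'ledge v',np.percentile(vv[m],[0,1,50,99,100]).round(4))
    m=(uu>.02)&(uu<.045)&(z>.122)&(z<.15)&(abs(vv)<.09); print(n,'bar v',np.percentile(vv[m],[0,1,50,99,100]).round(4))
    m=(uu>.015)&(uu<.03)&(z>.075)&(z<.115)&(abs(vv)<.09); print(n,'post v',np.percentile(vv[m],[0,1,50,99,100]).round(4))
    # lip yaw: top-surface points of lip
    m=(uu>-.012)&(uu<.002)&(z>.066)&(z<.08)&(abs(vv)<.07); print(n,'lip yaw',10.3+np.degrees(-np.polyfit(vv[m],uu[m],1)[0]), uu[m].mean())
    for zz in(.08,.095,.11):
        m=(uu>.0)&(uu<.05)&(abs(z-zz)<.006)&(abs(vv)<.018);print(zz,np.median(uu[m]-.2027*(z[m]-zz)))
    m=(uu>.0)&(uu<.016)&(abs(vv)<.06)&(z>.05)&(z<.068); print('floor z at uu=5:',np.polyval(np.polyfit(uu[m],z[m],1),.005))
print(go([.485,.319,.30],[180,0,105.7]))
E
```

```text
scene ledge v [-0.0765 -0.0747  0.0283  0.0642  0.0654]
scene bar v [-0.0604 -0.0591 -0.0035  0.0494  0.0509]
scene post v [-0.0141 -0.0133  0.0052  0.0153  0.0154]
scene lip yaw 6.626758119679316 -0.004342229630465797
0.08 0.025821203774618412
0.095 0.028129531764239456
0.11 0.03315292006153083
floor z at uu=5: 0.06016486093135398
top ledge v [-0.0778 -0.0762 -0.0086  0.06    0.0615]
top bar v [-0.0627 -0.061  -0.0075  0.0455  0.0466]
top post v [-0.0271 -0.0271 -0.0071  0.0118  0.0119]
top lip yaw 9.822327142432833 -0.0062192845262824155
0.08 0.018598668346923725
0.095 0.021382340970157326
0.11 0.02456040425464279
floor z at uu=5: 0.060152739182528885
(array([  0.03,   0.07, -17.88]), array([ 0.12, -0.02,  0.02]))
```

move_arm(
  rows=[0,0,-1,0,0,0,1,0,0,-3,0,0,0,1,0,0,-6,0,0,0,1,0,0,-10,0,0,0,1,0,0,-14,0,0,0,1,0,0,-18,0,0,0,1,0,0,-18,0,0,0,1],
)

```text
time: 3.95
eef_pos: [0.4864, 0.3196, 0.3082]
ee_rot: [179.3, -0.1, 105.7]
contact_force: [0.5, 0.6, -0.6]
finger_gap: 0.0115
```

```bash
cat >> h.py <<'E'
PHI=10.2
def ease(seat,off,height,L):
    """TCP pose for panel lower edge centre 'off' m toward back (normal) and 'height' m above seat along back; L TCP->edge"""
    y=np.radians(PHI); ex=np.array([np.cos(y),np.sin(y),0]); z=np.array([0,0,1.])
    n=np.cos(.2)*ex-np.sin(.2)*z; up=np.sin(.2)*ex+np.cos(.2)*z
    M=np.column_stack([np.cross(n,-up),n,-up])
    return seat+off*n+(height+L)*up, R.from_matrix(M).as_euler('xyz',degrees=True)
c=np.array([.55,.03,.0601]); _y=np.radians(10.3)
SEAT=c+.005*np.array([np.cos(_y),np.sin(_y),0])-.006*np.array([-np.sin(_y),np.cos(_y),0])
E
python3 - <<'E'
from h import *
st=status.state(); print(st['eef_pos'],st['ee_rot'],st['contact_force'],st['finger_gap'])
s=snap('wrist','w3.png'); P=wcloud(s,st)
Q=(P-st['eef_pos'])@rot(st['ee_rot'])  # tool coords
m=(abs(Q[...,1])<.012)&(abs(Q[...,0]-.03)<.04)&(Q[...,2]<.02)&(Q[...,2]>-.06); q=Q[m]; print('panel top in tool z',np.percentile(q[:,2],[5,25,50,75,95]),'x',q[:,0].min(),q[:,0].max(),'y',q[:,1].min(),q[:,1].max())
print('SEAT',SEAT)
p,o=ease(SEAT,.001,.06,.109); print(p,o); print(go(p,o))
E
```

```text
[0.4863736  0.31956612 0.30820393] [ 1.79330194e+02 -1.46781261e-01  1.05724554e+02] [ 0.54878401  0.55857581 -0.63041104] 0.01149579178698415
panel top in tool z [-0.05478401 -0.02659668 -0.02146538 -0.02069964 -0.00070067] x -0.009994050652936546 0.05197220932989965 y -0.011998066995679485 0.011998673622517346
SEAT [0.55599224 0.0249907  0.0601    ]
[0.5900013  0.0311099  0.22553258] [-168.5408441    0.         100.2      ]
(array([-30.57,   2.18,   7.87]), array([11.88,  0.43,  5.52]))
```

View pics/w3.png

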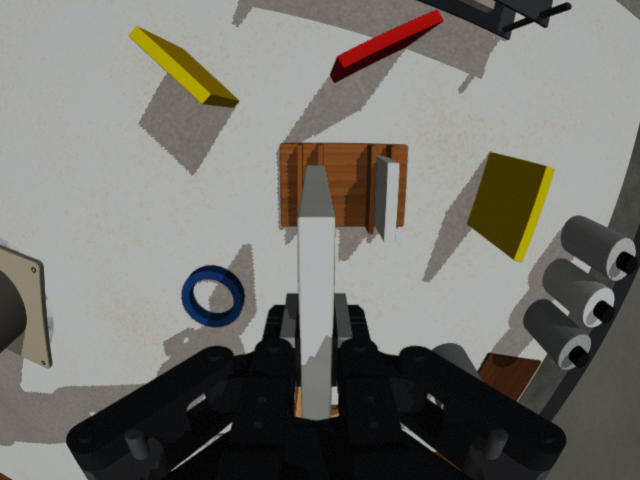

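```bash
python3 - <<'E'
from h import *
p,o=ease(SEAT,.001,.10,.109); print(p,o); print(go(p,o))
E
```

```text
[0.59782248 0.03251715 0.26473525] [-168.5408441    0.         100.2      ]
(array([-30.64,   3.01,   3.96]), array([11.88,  0.43,  5.52]))
```

move_arm(
  rows=[-2,0.2,0.2,0,0,0,1,-5,0.5,0.7,2,0,1,1,-9,1,1.3,4,0,2,1,-13.5,1.4,2,6,0.2,3,1,-18,1.8,2.5,8,0.3,4,1,-22.5,2.2,3,10,0.4,5,1,-26.5,2.6,3.5,11.5,0.4,5.5,1,-29.5,2.9,3.9,11.8,0.4,5.5,1,-30.6,3,4,11.8,0.4,5.5,1,-30.6,3,4,11.8,0.4,5.5,1],
)

```text
time: 5.0
eef_pos: [0.5954, 0.0305, 0.2579]
ee_rot: [-168.0, 0.1, 100.1]
contact_force: [-0.6, 0.1, -1.0]
finger_gap: 0.0115
```

```bash
python3 - <<'E'
from h import *
st=status.state(); print(st['eef_pos'],st['ee_rot'],st['finger_gap'])
s=snap('wrist','w4.png'); P=wcloud(s,st)
y=np.radians(10.2); ex=np.array([np.cos(y),np.sin(y)]); ey=np.array([-ex[1],ex[0]])
q=P[...,:2]-np.array([.55,.03]); u=q@ex; v=q@ey; z=P[...,2]
for lo,hi in((.02,.06),(.045,.06)):
  m=(u>-.03)&(u<.05)&(v>lo)&(v<hi)&(z>.03)&(z<.16); b=np.floor(u[m]/.004).astype(int)
  print([(int(k*4+2),int(1000*np.median(z[m][b==k])),int((b==k).sum())) for k in np.unique(b)])
m=(u>-.015)&(u<.02)&(z>.05)&(z<.085)&(abs(v)<.1); print('ledge v',np.percentile(v[m],[0,1,99,100]))
m=(u>.02)&(u<.05)&(z>.122)&(z<.15)&(abs(v)<.09); print('bar v',np.percentile(v[m],[0,1,99,100]))
p,o=ease(SEAT,.001,.10,.109);print(go(p,o))
snap('scene','s4.png')
E
```

```text
[0.59538135 0.0304736  0.25788988] [-1.68039754e+02  1.41426054e-01  1.00082286e+02] 0.01153028448379232
[(-14, 62, 4), (-10, 63, 84), (-6, 72, 232), (-2, 61, 186), (2, 60, 135), (6, 60, 155), (10, 59, 143), (14, 58, 187), (18, 57, 87), (22, 57, 34), (26, 124, 38), (30, 134, 185), (34, 133, 255), (38, 133, 53)]
[(-10, 63, 32), (-6, 72, 88), (-2, 62, 105), (2, 60, 72), (6, 60, 81), (10, 59, 71), (14, 58, 75), (18, 57, 74), (22, 56, 24), (26, 125, 2), (30, 134, 40), (34, 133, 46), (38, 133, 6)]
ledge v [-0.00708063  0.00320335  0.06450741  0.06486249]
bar v [-0.05543688 -0.05319367  0.04935838  0.04954147]
(array([ 0.02,  0.13, -0.65]), array([-0.44,  0.11, -0.06]))
```

View pics/w4.png

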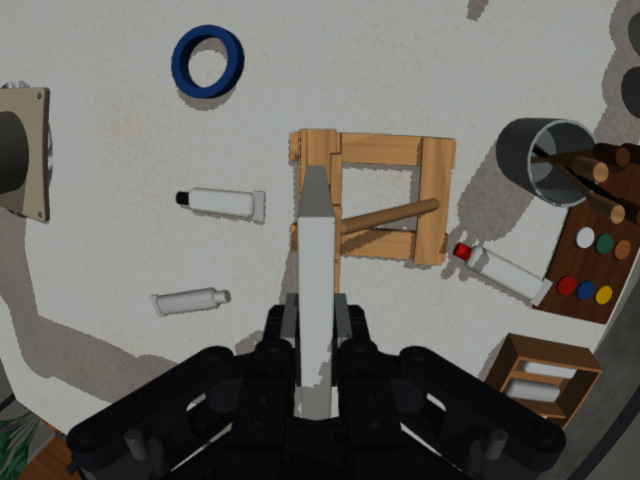

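View pics/s4.png

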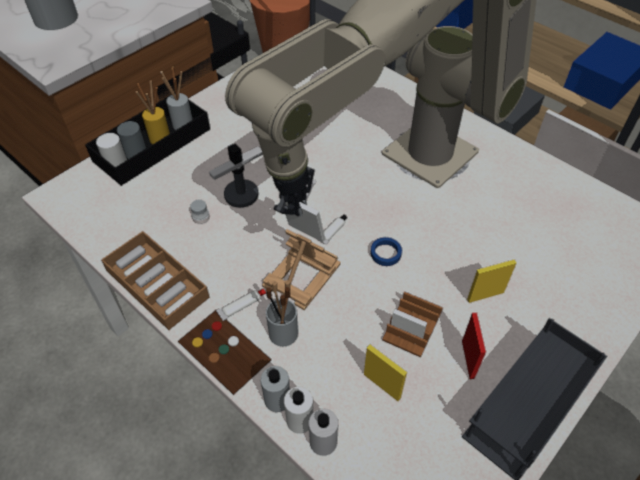

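```bash
python3 - <<'E'
from h import *
for h in(.03,.004):
  p,o=ease(SEAT,.001,h,.109);print(go(p,o))
E
```

```text
(array([-0.05,  0.18,  6.4 ]), array([-0.39,  0.12,  0.01]))
(array([-0.05,  0.19,  9.  ]), array([-0.39,  0.12,  0.01]))
```

move_arm(
  rows=[0,0.2,2,-0.4,0.1,0,1,0,0.2,4.5,-0.4,0.1,0,1,0,0.2,6.3,-0.4,0.1,0,1,0,0.2,7.4,-0.4,0.1,0,1,0,0.2,7.4,-0.4,0.1,0,1,0,0.2,7.4,-0.4,0.1,0,1],
)

```text
time: 5.7
eef_pos: [0.5831, 0.0301, 0.1877]
ee_rot: [-168.7, 0.1, 100.3]
contact_force: [-0.2, 0.0, -1.2]
finger_gap: 0.0119
```

```bash
python3 - <<'E'
from h import *
st=status.state(); print(st['eef_pos'],st['ee_rot'],st['contact_force'])
for h in(.02,.0,):
  p,o=ease(SEAT,.001,h,.109);print(go(p,o))
E
```

```text
[0.58307206 0.03005632 0.18769505] [-1.68652366e+02  7.04049348e-02  1.00250933e+02] [-0.21608138  0.01644042 -1.19354616]
(array([-0.02, -0.07,  0.15]), array([0.11, 0.08, 0.04]))
(array([-0.02, -0.07,  2.15]), array([0.11, 0.08, 0.04]))
```

move_arm(
  rows=[0,0,0.6,0.1,0,0,1,0,0,1.1,0.1,0,0,1,0,0,1.5,0.1,0,0,1,0,0,1.8,0.1,0,0,1,0,0,1.9,0.1,0,0,1],
)

```text
time: 6.2
eef_pos: [0.5789, 0.0285, 0.1676]
ee_rot: [-168.5, 0.1, 100.2]
contact_force: [-0.1, 0.1, -0.5]
finger_gap: 0.0114
```

```bash
python3 - <<'E'
from h import *
st=status.state(); print(st['eef_pos'],st['ee_rot'],st['contact_force'])
p,o=ease(SEAT,.001,0,.109);print(go(p,o))
E
```

```text
[0.57891748 0.02850542 0.16759101] [-1.68460183e+02  5.83012706e-02  1.00184461e+02] [-0.1262164   0.13247934 -0.48414346]
(array([ 0.06, -0.04,  0.1 ]), array([-0.08,  0.05, -0.03]))
```

move_arm(
  rows=[0,0,0.1,0,0,0,1,0,0,0.2,0,0,0,1,0,0,0.2,0,0,0,1],
)

```text
time: 6.5
eef_pos: [0.5789, 0.0285, 0.1663]
ee_rot: [-168.5, 0.1, 100.2]
contact_force: [1.0, -0.2, -1.9]
finger_gap: 0.0113
```

```bash
python3 - <<'E'
from h import *
st=status.state(); print(st['eef_pos'],st['ee_rot'],st['contact_force'])
p,o=ease(SEAT,.001,0,.109);print(go(p,o))
s=snap('wrist','w5.png'); P=wcloud(s,st); snap('top','t5.png')
cv2.imwrite('pics/w5c.png',cv2.resize(s['frame'][100:400,220:420],(533,800))[:600])
E
```

```text
[0.57889678 0.02845616 0.16633257] [-1.68516794e+02  7.34822610e-02  1.00189593e+02] [ 0.95777871 -0.19233406 -1.85930026]
(array([ 0.06, -0.06, -0.03]), array([-0.02,  0.07, -0.02]))
```

View pics/w5c.png

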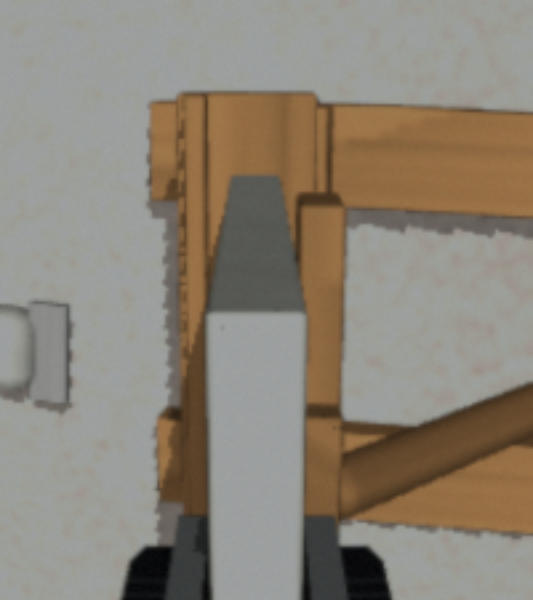

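move_arm(
  rows=[0,0.05,0.1,0,0,0,1,0,0.05,0.2,0,0,0,1,0,0.05,0.2,0,0,0,1],
)

```text
time: 6.9
eef_pos: [0.5795, 0.0283, 0.1659]
ee_rot: [-168.6, 0.1, 100.2]
contact_force: [-2.0, -1.2, 9.4]
finger_gap: 0.0113
```

move_arm(
  rows=[0,0,-0.1,0,0,0,1,0,0,-0.1,0,0,0,0.5,0,0,-0.1,0,0,0,0.3,0,0,-0.1,0,0,0,0.1,0,0,-0.1,0,0,0,0.1,0,0,-0.1,0,0,0,0.1],
)

```text
time: 7.5
eef_pos: [0.579, 0.0286, 0.165]
ee_rot: [-168.5, 0.1, 100.2]
contact_force: [-0.6, -0.0, 0.6]
finger_gap: 0.0381
```

```bash
python3 - <<'E'
from h import *
st=status.state(); print(st['eef_pos'],st['ee_rot'],st['contact_force'],st['finger_gap'])
s=snap('wrist','w6.png'); 
cv2.imwrite('pics/w6c.png',cv2.resize(s['frame'][100:400,200:440],(640,800))[:600])
E
```

```text
[0.57899754 0.02856749 0.16497445] [-1.68484927e+02  6.73155674e-02  1.00193962e+02] [-0.59760081 -0.04008586  0.59092802] 0.038104935292789376
```

View pics/w6c.png

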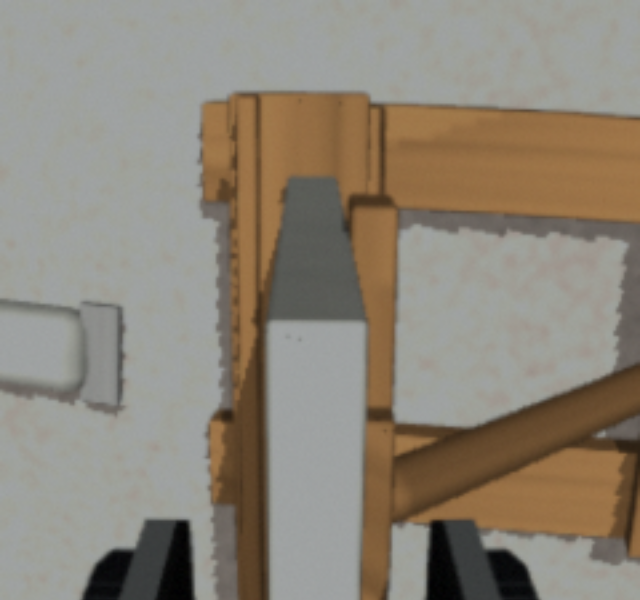

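move_arm(
  rows=[0,0,-0.7,0,0,0,0,0,0,-2,0,0,0,0,0,0,-5,0,0,0,0,0,0,-9,0,0,0,-0.5,0,0,-13,0,0,0,-1,0,0,-14,0,0,0,-1,0,0,-14,0,0,0,-1],
)

```text
time: 8.25
eef_pos: [0.6081, 0.0337, 0.3061]
ee_rot: [-168.9, 0.1, 100.2]
contact_force: [0.3, -0.2, -0.3]
finger_gap: 0.0854
```

```bash
python3 - <<'E'
from h import *
st=status.state(); print(st['eef_pos'],st['ee_rot'],st['contact_force'],st['finger_gap'])
s=snap('wrist','w7.png'); P=wcloud(s,st)
s2=snap('scene','s7.png'); P2=cloud(s2)
for P in(P,P2):
    m=(abs(P[...,2]-.188)<.008)&(np.hypot(P[...,0]-.585,P[...,1]-.03)<.09)&(P[...,2]<.2); 
    if m.sum()>10: print('panel top',rect(P[m]),P[m].mean(0),m.sum())
L=.13
p,o=ease(SEAT,.0035,L,0); print('expected top',p)
cv2.imwrite('pics/s7c.png',cv2.resize(s2['frame'][130:340,180:400],(785,750))[:600])
print(go([.517,-.291,.30],[180,0,-8.6]), st['joint_positions'])
E
```

```text
[0.60811778 0.03372721 0.30613069] [-1.68853629e+02  1.38093961e-01  1.00197348e+02] [ 0.31220352 -0.16697849 -0.25488415] 0.08542570481515895
panel top (array([583.5,  30.8]), array([100.3,  12.4]), 'long axis deg', -80.0) [0.58308204 0.0337776  0.1870943 ] 2291
panel top (array([585.1,  29.7]), array([102. ,  16.5]), 'long axis deg', -80.5) [0.5848913  0.03259036 0.1858362 ] 209
expected top [0.58478709 0.03017171 0.18681331]
(array([-30.37, -14.21,   3.11]), array([ -7.78,  10.99, 108.37])) [ -0.38535882  18.69790148  66.43902225  -2.25293495 105.78846723
 -10.97495142]
```

View pics/s7c.png

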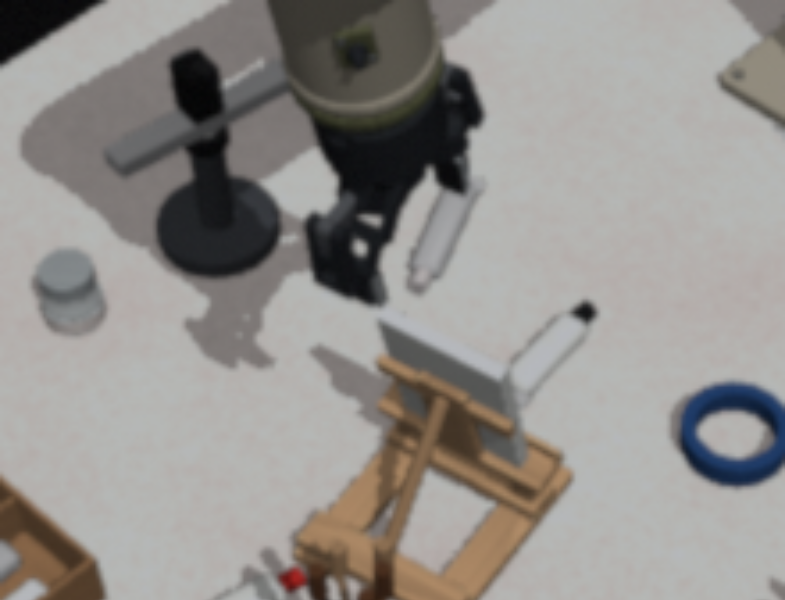

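View pics/w7.png

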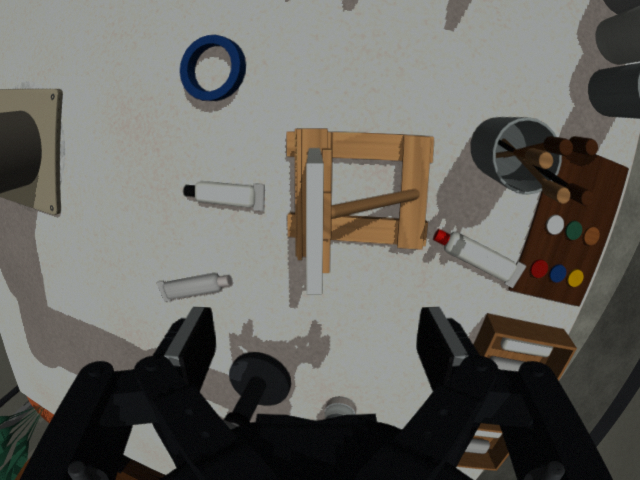

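move_arm(
  rows=[-30.4,-14.2,3.1,-7.8,11,108.4,-1,-30.4,-14.2,3.1,-7.8,11,108.4,-1,-30.4,-14.2,3.1,-7.8,11,108.4,-1,-30.4,-14.2,3.1,-7.8,11,108.4,-1,-30.4,-14.2,3.1,-7.8,11,108.4,-1,-30.4,-14.2,3.1,-7.8,11,108.4,-1,-30.4,-14.2,3.1,-7.8,11,108.4,-1,-30.4,-14.2,3.1,-7.8,11,108.4,-1,-30.4,-14.2,3.1,-7.8,11,108.4,-1,-30.4,-14.2,3.1,-7.8,11,108.4,-1],
)

```text
time: 9.35
eef_pos: [0.5159, -0.2913, 0.2979]
ee_rot: [-177.8, 2.0, 14.1]
contact_force: [-1.0, 0.7, -0.6]
finger_gap: 0.0854
```

```bash
python3 - <<'E'
from h import *
st=status.state(); print(st['eef_pos'],st['ee_rot'],st['joint_positions'])
print(go([.517,-.291,.30],[180,0,-8.6]))
E
```

```text
[ 0.51590189 -0.29132905  0.29787849] [-177.77504963    2.03902083   14.09427034] [-3.43806510e+01  8.25916723e+00  7.87028064e+01 -5.06995745e-02
  9.60552049e+01  4.15606578e+01]
(array([ 0.11, -0.01, -0.22]), array([-1.79,  2.45, 22.65]))
```

move_arm(
  rows=[0.1,0,-0.2,-1.8,2.4,22.6,-1,0.1,0,-0.2,-1.8,2.4,22.6,-1,0.1,0,-0.2,-1.8,2.4,22.6,-1,0.1,0,-0.2,-1.8,2.4,22.6,-1],
)

```text
time: 9.75
eef_pos: [0.5173, -0.2904, 0.3004]
ee_rot: [180.0, 0.0, -8.2]
contact_force: [-0.5, 0.1, -0.5]
finger_gap: 0.0856
```

```bash
python3 - <<'E'
from h import *
st=status.state(); print(st['eef_pos'],st['ee_rot'])
s=snap('wrist','w8.png'); P=wcloud(s,st)
for k,a,b in(('bar',.13,.144),('block',.178,.192),('button?',.145,.178)):
    m=(P[...,2]>a)&(P[...,2]<b)&(np.hypot(P[...,0]-.517,P[...,1]+.291)<.09)
    q=P[m]; print(k,len(q),rect(q),q.mean(0))
E
```

```text
[ 0.51728058 -0.29037992  0.30037603] [ 1.79966570e+02  2.97532037e-02 -8.20117326e+00]
bar 4186 (array([ 515.8, -291.5]), array([158.9,  26.8]), 'long axis deg', -8.6) [ 0.52711745 -0.29344049  0.13828471]
block 1856 (array([ 515.5, -294.9]), array([36.9, 27.7]), 'long axis deg', 81.4) [ 0.5165807  -0.29386798  0.18451262]
button? 483 (array([ 526.8, -297.4]), array([36.6,  6.1]), 'long axis deg', 75.1) [ 0.52795899 -0.29628378  0.16292296]
```

View pics/w8.png

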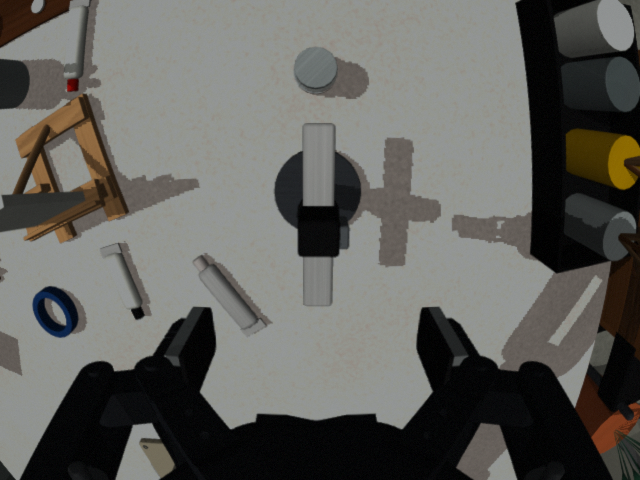

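```bash
python3 - <<'E'
from h import *
print(go([.5163,-.2915,.159],[180,0,-8.6]))
E
```

```text
(array([-0.09,  0.11, 14.16]), array([0.03, 0.03, 0.61]))
```

move_arm(
  rows=[-0.1,0.1,3,0,0,0.6,-1,-0.1,0.1,7,0,0,0.6,-1,-0.1,0.1,10.5,0,0,0.6,-1,-0.1,0.1,13,0,0,0.6,-1,-0.1,0.1,14.1,0,0,0.6,-1,-0.1,0.1,14.1,0,0,0.6,-1,-0.1,0.1,14.1,0,0,0.6,-0.5],
  squeeze=60,
)

```text
time: 10.5
eef_pos: [0.518, -0.2925, 0.1626]
ee_rot: [179.9, -0.2, -8.7]
contact_force: [0.5, -0.7, 0.5]
finger_gap: 0.0736
```

```bash
python3 - <<'E'
from h import *
st=status.state(); print(st['contact_force'],st['finger_gap'],st['eef_pos'])
print(go([.5163,-.2915,.159],[180,0,-8.6]))
snap('wrist','w9.png')
E
```

```text
[ 0.49468346 -0.65587027  0.52641874] 0.07359873679302886 [ 0.5179586  -0.29253616  0.16263709]
(array([-0.18, -0.08,  0.36]), array([ 0.13, -0.19, -0.06]))
```

View pics/w9.png

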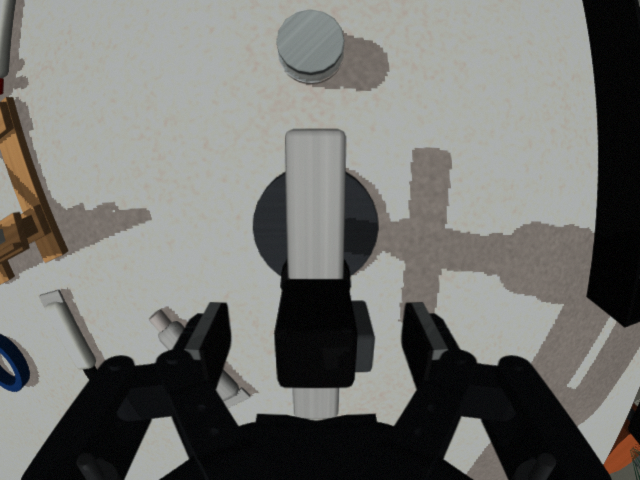

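move_arm(
  rows=[-0.1,0,0.2,0,0,0,-0.3,-0.1,0,0.2,0,0,0,0.2,-0.1,0,0.2,0,0,0,1,-0.1,0,0.2,0,0,0,1,-0.1,0,0.2,0,0,0,1,-0.1,0,0.2,0,0,0,1,-0.1,0,0.2,0,0,0,1],
)

```text
time: 11.25
eef_pos: [0.5171, -0.2924, 0.1611]
ee_rot: [179.8, -0.2, -8.7]
contact_force: [-1.7, 0.8, 5.4]
finger_gap: 0.0294
```

```bash
python3 - <<'E'
from h import *
st=status.state(); print(st['contact_force'],st['torque'],st['finger_gap'],st['eef_pos'],st['ee_rot'])
s=snap('wrist','w10.png')
E
```

```text
[-1.66106888  0.83828483  5.44709093] [0.04011371 0.21466025 0.12129996] 0.029430886398174434 [ 0.51708841 -0.29239244  0.16111415] [179.83960689  -0.2426212   -8.69715274]
```

View pics/w10.png

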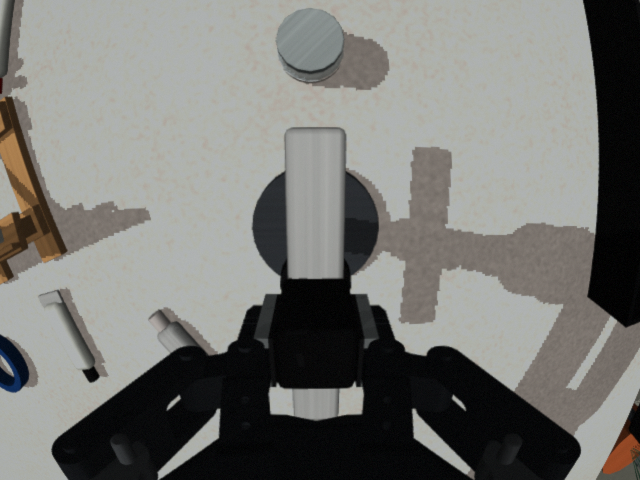

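move_arm(
  rows=[0,0,-0.3,0,0,0,1,0,0,-0.8,0,0,0,1,0,0,-1.4,0,0,0,1,0,0,-2,0,0,0,1,0,0,-2,0,0,0,1],
)

```text
time: 11.8
eef_pos: [0.5168, -0.2922, 0.1801]
ee_rot: [179.9, -0.2, -8.7]
contact_force: [3.3, -1.7, -5.2]
finger_gap: 0.0293
```

```bash
cat > mast.py <<'E'
from h import *
import sys
st=status.state(); print(st['contact_force'],st['finger_gap'],st['eef_pos'],st['ee_rot'])
s=snap('wrist',sys.argv[1]); P=wcloud(s,st)
# bar top in far part of bar along tool x
Q=(P-st['eef_pos'])@rot(st['ee_rot'])
m=(abs(Q[...,1])<.01)&(Q[...,0]>.03)&(Q[...,0]<.075)&(abs(Q[...,2])<.06)
z=P[...,2][m]; print('bar top z',np.median(z),m.sum(),'rise',np.median(z)-.1383)
print('cmd to rise .1005', go([.517,-.2915,.1611+.1],[180,0,-8.6]))
E
python3 mast.py w11.png
```

```text
[ 3.25137523 -1.66475317 -5.17662591] 0.029271658618010857 [ 0.51676362 -0.29223999  0.18009217] [179.8659945   -0.18474043  -8.70939449]
bar top z 0.15741610164413503 4866 rise 0.01911610164413502
cmd to rise .1005 (array([ 0.04, -0.06, -8.14]), array([ 0.13, -0.18, -0.11]))
```

move_arm(
  rows=[0,0,-1,0,0,0,1,0,0,-2,0,0,0,1,0,0,-2.8,0,0,0,1,0,0,-3.5,0,0,0,1,0,0,-4.2,0,0,0,1,0,0,-5,0,0,0,1,0,0,-5.8,0,0,0,1,0,0,-6.6,0,0,0,1,0,0,-7.2,0,0,0,1,0,0,-7.2,0,0,0,1],
)

```text
time: 12.85
eef_pos: [0.5165, -0.2921, 0.251]
ee_rot: [179.9, -0.1, -8.7]
contact_force: [5.1, -3.7, -11.0]
finger_gap: 0.0293
```

```bash
python3 mast.py w12.png
```

```text
[  5.07000543  -3.66339629 -10.99305441] 0.029347301625390343 [ 0.51650186 -0.29207061  0.2509552 ] [ 1.79881165e+02 -1.46495911e-01 -8.71249614e+00]
bar top z 0.2282809735462177 4867 rise 0.0899809735462177
cmd to rise .1005 (array([ 0.05, -0.06, -1.06]), array([ 0.11, -0.13, -0.12]))
```

move_arm(
  rows=[0,0,-0.4,0,0,0,1,0,0,-0.7,0,0,0,1,0,0,-0.9,0,0,0,1,0,0,-1.0,0,0,0,1,0,0,-1.0,0,0,0,1,0,0,-1.0,0,0,0,1],
)

```text
time: 13.5
eef_pos: [0.5164, -0.2921, 0.2599]
ee_rot: [179.9, -0.1, -8.7]
contact_force: [6.9, -4.7, -11.3]
finger_gap: 0.0291
```

```bash
python3 mast.py w13.png
```

```text
[  6.94871042  -4.72946333 -11.27901841] 0.029051627870997885 [ 0.51642409 -0.29205636  0.25988792] [ 1.79893949e+02 -1.13785823e-01 -8.71465311e+00]
bar top z 0.2372057884519769 4859 rise 0.0989057884519769
cmd to rise .1005 (array([ 0.05, -0.07, -0.12]), array([ 0.11, -0.11, -0.12]))
```

Still 11 N (no hard stop yet) at a 98.9 mm rise; creep up until the force jumps.

move_arm(
  rows=[0,0,-0.1,0,0,0,1,0,0,-0.2,0,0,0,1,0,0,-0.2,0,0,0,1,0,0,-0.2,0,0,0,1],
)

```text
time: 13.95
eef_pos: [0.5163, -0.292, 0.2613]
ee_rot: [179.9, -0.1, -8.7]
contact_force: [7.2, -5.5, -14.3]
finger_gap: 0.0293
```

```bash
python3 mast.py w14.png
```

```text
[  7.19264556  -5.53550176 -14.303004  ] 0.029344343264033998 [ 0.51633082 -0.29201132  0.26130853] [ 1.79908873e+02 -8.40836546e-02 -8.71877576e+00]
bar top z 0.2385988943479753 4874 rise 0.10029889434797529
cmd to rise .1005 (array([ 0.06, -0.06,  0.02]), array([ 0.09, -0.08, -0.12]))
```

move_arm(
  rows=[0,0,-0.1,0,0,0,1,0,0,-0.1,0,0,0,1,0,0,-0.1,0,0,0,1,0,0,-0.1,0,0,0,1],
)

```text
time: 14.4
eef_pos: [0.5162, -0.2918, 0.2614]
ee_rot: [179.9, -0.0, -8.7]
contact_force: [10.1, -6.6, -17.6]
finger_gap: 0.0293
```

```bash
python3 mast.py w15.png; python3 - <<'E'
from h import *
s=snap('scene','s15.png'); P=cloud(s)
m=(abs(P[...,2]-.188)<.008)&(np.hypot(P[...,0]-.585,P[...,1]-.03)<.09); print(rect(P[m]) if m.sum() else 0,m.sum())
E
```

```text
[ 10.07761172  -6.63462437 -17.62773623] 0.02927171203779061 [ 0.51620279 -0.2918099   0.26143127] [ 1.79945104e+02 -3.41803237e-02 -8.71125359e+00]
bar top z 0.2386701473525944 4870 rise 0.10037014735259439
cmd to rise .1005 (array([ 0.07, -0.04,  0.03]), array([ 0.05, -0.03, -0.11]))
(array([584.9,  30. ]), array([100.7,  16. ]), 'long axis deg', -79.5) 209
```

View pics/s15.png

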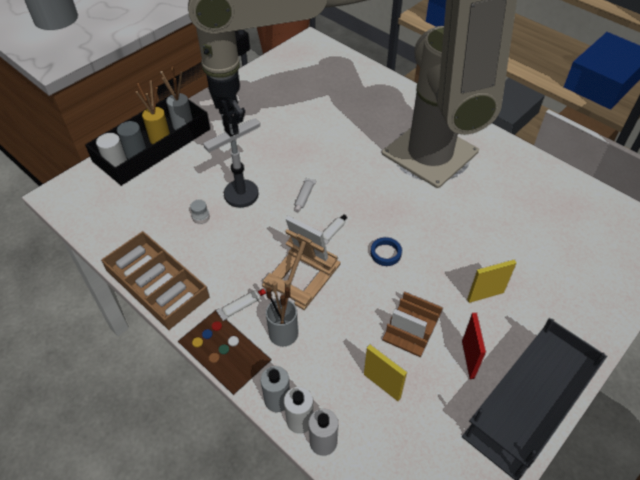

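View pics/w15.png

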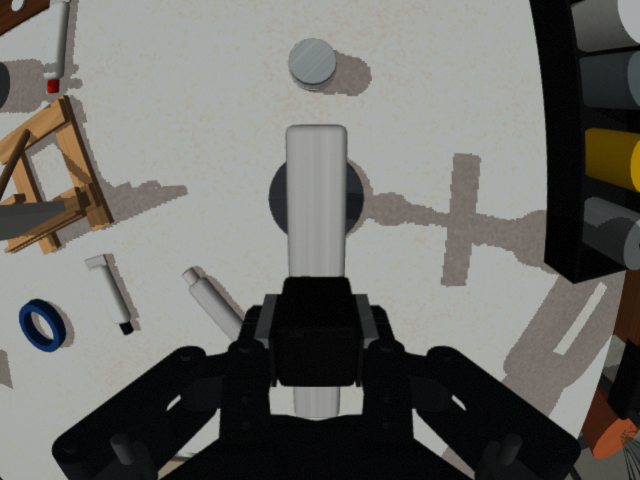

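The lamp is at the hard end: 100.4 mm rise, and the force climbs without further motion. The wrist view shows both pads still on the block at (315,330). The scene shows the panel on the easel at (307,232) and the other things where they were.

```bash
python3 -c "
from plant import order,status
print(order.close_job()); print(status.state()['contact_force'],status.state()['finger_gap'])"
```

```text
the job is handed in; nothing more can be done
None
the job is handed in; nothing more can be done
```

The tall white panel is on the easel and the lamp is being held at the second stop. I handed the job in at about 14.6 s, still gripping.

- **Panel:** I took it from the rack, stood it tall in the middle of the ledge leaning back, and let go. Its top centre measured (0.585, 0.030) in the last scene picture, against (0.585, 0.030) expected. The wrist camera, just after letting go, read about 1 mm off.
- **Lamp:** I squeezed the release button and pulled the lamp past the first stop. The pull rose from 11 N to 14 N and then 18 N with no further travel, at a measured rise of 100.4 mm, so it is on the hard end. It is held there with a 60 N grip.
- **Failed or disagreed:** No check failed. About 12 N of sideways force remained on the grip at the stop, because I gripped it slightly off line. The two fixed cameras differed by 1–3 mm, and I settled that with the wrist camera. I checked the other things only by eye in the last scene picture; none looked moved.

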